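# Return the setup parts to their shadow foam

## Robot

A 6-joint arm with a two-finger parallel gripper is mounted at the origin on a cart in front of the work surface, level with it; the furniture and walls round the work are solid. World frame = base frame: x ahead of the robot, y to its left, z up, the work surface at z = 0. Lengths are in m, angles in degrees, forces in N, time in s.
With the tool pointing down it reaches from about 0.4 to 0.825 m from the base axis. Payload 7 kg.
Tool frame: the origin (TCP) lies on the centre line of the jaws, within the pads' length; the fingertips stand r.tip_reach ahead of it and the grasp point (between the pads) is the TCP (r.tip_reach is the distance from the TCP to the fingertips, in m); z points along the fingers, y is the line along which they close (so a half turn about z gives the same grasp; the last joint's range is limited). The gripper opens to 88 mm and grips with 3 to 60 N. Pads are 19 mm wide; open, the fingers measure 130 mm over their backs; the gripper's body (78 mm by 193 mm) begins 47 mm behind the grasp point.
Start: joints at [-48.753, 20.546, 0.682, 0, -70.136, -16.507], TCP at [0.282, -0.613, 0.246] pointing down, gripper open.
Joint ranges: [-176.03, 176.03], [-82.01, 121.73], [-58.28, 71.71], [-173.87, 95.51], [-174.79, -0.11], [-173.66, 173.66]. Speed limits (degrees/s): [136.94, 136.94, 172.46, 180, 180, 180].

## Interface

Orientations are given as [roll, pitch, yaw] about the fixed x, y, z axes, in that order (R = Rz(yaw) Ry(pitch) Rx(roll)).
In Python, from plant import sensors, cams, r gives the robot as it stands.
- The arm moves only by the tool drive_tool, never from a script. Its argument "rows" is a list of rows, each an object of numbers: "fingers": the gripper's target within -1 to 1 (fully open at 1, half-way at 0, shut at -1); "x", "y", "z": the shift along the tool's x, y, z in m; "spin": the turn about the tool's z in rad. A call has 1 to 10 rows; each row is the pose to reach, as a shift and turn from the pose commanded when the call began, along the tool's axes at that moment; what a row does not reach only later rows make up. A row lasts 1/8 s, in which the tool goes at most 62.5 mm and 10.7 degrees, less where a joint would pass 70% of its speed; a pose out of reach is approached as far as the arm can. A call with a gripper value outside its range is refused whole. The fingers move at their own pace and stop on an object; "newtons" is the grip in N (left out, the last holds). Time passes only in rows, so rows that repeat a pose let the fingers close. It gives the time, the measured TCP pose, the force, the opening and the grip force at its end, in the units of the state.
- sensors.get_state(): the state, without advancing time (a new reading comes with each control period).
- cams.capture(name): name is "side" or "top" or "wrist"; returns a dict with "pixels" (420x560x3 uint8, red, green, blue), "intrinsics" (3x3 intrinsics, pixels), "eye" and "orientation" of the camera in the world; the wrist camera has in their place "T_tool_cam" (4x4, takes a point from camera to tool coordinates, whose origin is the TCP and whose axes are the flange's). Camera axes: x right, y up, looking along -z (the intrinsics and any distortion apply to the point x, -y, -z); pixel columns grow to the right and rows downward; lengths in m; the calibration is good to about 2 mm. A picture is of the moment at which its call begins: read the wrist's pose just before it. There is no depth.
- r.close_job(): hands the job in; it is judged then, once.
The state is a dict: "time_s": time; "joints": joint angles; "qd": joint speeds; "joint_torque": joint torques, N m; "tcp_pos": TCP position; "eef_rot": TCP orientation; "contact_force": force on the tool from outside, world axes, zero at the start; "moment": the same for the moment, N m; "gripper_width": finger opening in m; "gripper_force": force on a finger pad.
Only numpy, scipy, OpenCV 4.12 (cv2) and the standard library are available. Lean on these libraries where they do the work, as an engineer would, in place of code of your own. Each camera call takes 0.05 s, during which the arm holds its last target. There are 200 camera calls.

## Task

Put the four setup parts back into the shadow foam: the wide bushing, the tall bushing, the V block and the parallel bar, each right way up in the recess cut to its own outline and resting flat on the yellow floor of it. Let go of everything and leave the loupe and the tin cup where they stand.

Things in the scene. Friction and masses are not known exactly. Their poses are not given: they have to be found in the camera images.
- wide_bushing: loose grey steel guide bushing, low and wide: 28 mm high, flange 49 mm across at the top, narrower body below, bore through it; standing upright, flange up. About 0.17 kg. Origin at the centre of its underside, z up along its axis.
- tall_bushing: loose grey steel guide bushing, tall and slim: 52 mm high, flange 32 mm across at the top, narrower body below; standing upright, flange up. About 0.14 kg. Origin at the centre of its underside, z up along its axis.
- v_block: loose grey steel V block, 45 mm (its x) by 32 mm (its y) by 30 mm high, V notch on top; grip it across the 32 mm. About 0.4 kg. Origin at the centre of its underside, z up.
- parallel_bar: loose grey ground steel parallel bar with three holes in its side, lying on its edge: 120 mm long (its y), 10 mm thick (its x), 20 mm high. About 0.25 kg. Origin at the centre of its underside, z up.
- foam_large_round: foam block 105 x 105 mm with the large round recess (65 mm across) for the wide bushing, fixed to the bench, 12 mm high: a black top layer with a through-cut, 8 mm deep, showing a yellow floor 4 mm above the bench. Origin at the centre of the block on the bench surface, which is also the centre of the recess; z up. 
- foam_small_round: foam block 90 x 90 mm with the small round recess (47 mm across) for the tall bushing, fixed to the bench, 12 mm high: a black top layer with a through-cut, 8 mm deep, showing a yellow floor 4 mm above the bench. Origin at the centre of the block on the bench surface, which is also the centre of the recess; z up. 
- foam_rectangle: foam block 105 x 90 mm with the rectangular recess, 59 mm along its x by 46 mm along its y, for the V block, fixed to the bench, 12 mm high: a black top layer with a through-cut, 8 mm deep, showing a yellow floor 4 mm above the bench. Origin at the centre of the block on the bench surface, which is also the centre of the recess; z up. Either way round will do.
- foam_slot: foam block 160 (its x) x 70 mm with the long narrow recess, 136 mm along its x by 26 mm along its y, for the parallel bar, fixed to the bench, 12 mm high: a black top layer with a through-cut, 8 mm deep, showing a yellow floor 4 mm above the bench. Origin at the centre of the block on the bench surface, which is also the centre of the recess; z up. Either way round will do.
- loupe: bystander: loose black eye loupe, 34 mm across, 30 mm high. Origin at the centre of its underside.
- tin_cup: bystander: loose tin cup holding grinding points, 58 mm across, 95 mm high with its points. Origin at the centre of its underside.
Mind the look-alikes: they are no part of the job. What is shaped like the wide_bushing but pink or red is not meant. Leave any pink look-alike of the foam_rectangle alone.

How it is judged:
By the outcome, as a careful person would: the job done as asked, in the order asked, and still so for the second after the job is handed in, with the robot touching nothing.
It also fails if it takes over 120 s, if anything falls off the work surface, if the arm or the gripper's body presses on something with over 40 N, if the wrist force passes 120 N, or if a joint passes its speed limit or range.

## Working session

There is one attempt and no reset: what is moved stays moved. The work goes in short steps, Python scripts to look and compute and a tool call to move; the robot and the scene stay as the last step left them, time stands still between calls to the robot, and variables do not carry over. Pictures are saved under pics/ and viewed, at most 14 in all, crops included, and the job is handed in when it is done.

Besides the shell and the picture viewer there is one more tool, called after "Emit:" as name(argument=value, ...), one argument or row to a line, values as JSON. drive_tool: Moves the arm, as the interface text tells. Its arguments: {"type":"object","properties":{"rows":{"type":"array"},"newtons":{"type":"number"}},"required":["rows"]}

```bash
mkdir -p pics; cat > h.py <<'E'
import numpy as np, cv2
from plant import sensors, cams, r
from scipy.spatial.transform import Rotation as R
def shot(name,fn=None):
    s=sensors.get_state(); c=cams.capture(name)
    if fn: cv2.imwrite('pics/'+fn,c['pixels'][:,:,::-1])
    return s,c
def campose(s,c):
    if 'T_tool_cam' in c:
        T=np.eye(4);T[:3,:3]=R.from_euler('xyz',s['eef_rot'],degrees=True).as_matrix();T[:3,3]=s['tcp_pos']
        W=T@np.array(c['T_tool_cam']);return W[:3,:3],W[:3,3]
    o=np.array(c['orientation'])
    if o.shape!=(3,3): o=R.from_euler('xyz',o,degrees=True).as_matrix()
    return o,np.array(c['eye'])
def world(s,c,uv,z):
    Rm,e=campose(s,c);K=np.array(c['intrinsics'])
    p=np.linalg.inv(K)@np.array([uv[0],uv[1],1.]);d=Rm@np.array([p[0],-p[1],-p[2]])
    return e+d*(z-e[2])/d[2]
def pix(s,c,P):
    Rm,e=campose(s,c);p=Rm.T@(np.array(P)-e);q=np.array(c['intrinsics'])@np.array([p[0],-p[1],-p[2]]);return q[:2]/q[2]
E
python3 - <<'E'
from h import *
for n in('top','side'):
    s,c=shot(n,n+'0.png'); print({k:v for k,v in c.items() if k!='pixels'})
print(s, r.tip_reach)
E
```

```text
{'intrinsics': array([[379.2910594 ,   0.        , 275.7142618 ],
       [  0.        , 379.2910594 , 201.79411007],
       [  0.        ,   0.        ,   1.        ]]), 'eye': array([0.49678804, 0.09064986, 1.3459557 ]), 'orientation': array([  3.88304378,  -0.29280345, -91.4990959 ])}
{'intrinsics': array([[528.14653622,   0.        , 280.74154593],
       [  0.        , 528.14653622, 211.75433854],
       [  0.        ,   0.        ,   1.        ]]), 'eye': array([-0.13213434, -1.09125206,  0.80046219]), 'orientation': array([ 61.14834631,   0.47611737, -32.09041339])}
{'time_s': 0.05, 'joints': array([-4.87527334e+01,  2.05907152e+01,  6.35377127e-01, -1.87952739e-02,
       -7.01350539e+01, -1.65074356e+01]), 'qd': array([-0.08081483, -0.00934548, -0.01373663,  0.01507448,  0.04168679,
        0.04064314]), 'joint_torque': array([-1.43690235e-03, -5.84669352e+01,  2.94060874e+01,  7.02598885e+00,
        1.03118861e-02, -4.47965760e-05]), 'tcp_pos': array([ 0.28228556, -0.61265816,  0.24464712]), 'eef_rot': array([ 1.79908313e+02, -8.74562272e-03, -1.55266563e+02]), 'contact_force': array([-1.0401921 , -0.75752995, -0.02657893]), 'moment': array([-0.02427889, -0.04316974, -0.01714865]), 'gripper_force': 0.0, 'gripper_width': 0.0875619175454689} 0.019
```

View pics/top0.png

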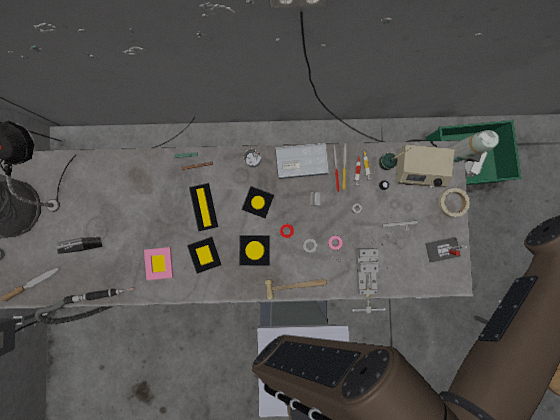

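View pics/side0.png

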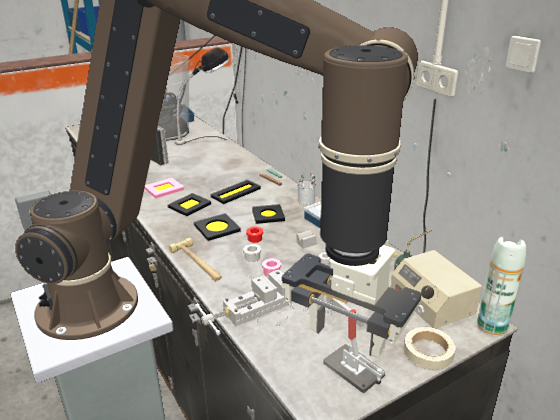

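Top view: foam blocks at slot (203,207), small round (258,202), rectangle (204,254), large round (254,250), and a pink decoy foam at (158,263). Rings: grey at (310,245), red at (287,230), pink at (335,242), and something grey at (357,208).

```bash
python3 - <<'E'
from h import *
im=cv2.imread('pics/top0.png')[140:290,170:400]
cv2.imwrite('pics/crop1.png',cv2.resize(im,None,fx=3.4,fy=3.4,interpolation=cv2.INTER_CUBIC))
s,c=shot('top')
for n,uv,z in [('wide',(310,245),.028),('small grey',(357,208),.05),('v',(315,199),.03),('bar?',(400,224),.02),('fl',(254,250),.004),('fs',(258,202),.004),('fr',(204,254),.004),('fslot',(203,207),.004),('loupe',(384,185),.03),('cup',(253,158),.09)]: print(n,world(s,c,uv,z).round(3))
E
```

```text
wide [ 0.433 -0.033  0.028]
small grey [ 0.556 -0.196  0.05 ]
v [ 0.592 -0.055  0.03 ]
bar? [ 0.498 -0.351  0.02 ]
fl [0.42  0.162 0.004]
fs [0.589 0.144 0.004]
fr [0.411 0.338 0.004]
fslot [0.576 0.339 0.004]
loupe [ 0.635 -0.298  0.03 ]
cup [0.731 0.154 0.09 ]
```

View pics/crop1.png

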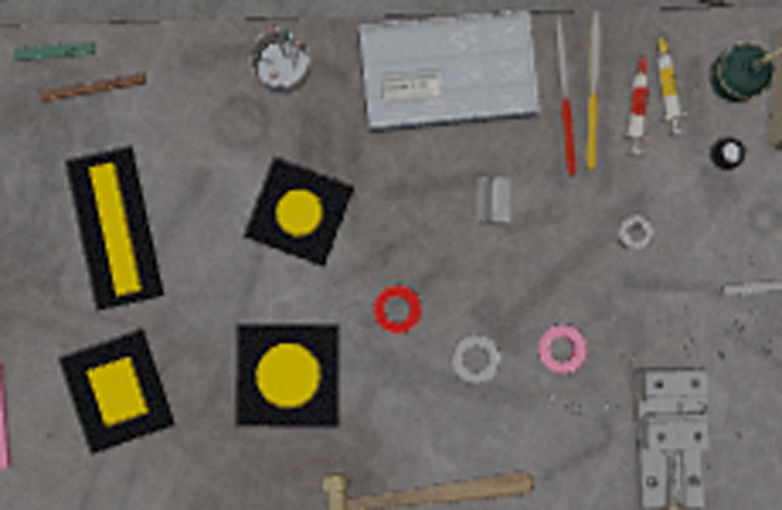

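Candidates: for the wide bushing, grey ring (310,245), red ring (287,230) and pink ring (335,242), so I take the grey one. The tall bushing is the small grey ring (357,208). The V block is (315,199) and the bar is the light strip (400,224); the green and brown strips at (187,155) and (197,165) are not steel. The rectangle is the black foam (204,254), not the pink one at (158,263).

```bash
cat >> h.py <<'E'
def blobs(im,mask,amin=30):
    n,l,st,ce=cv2.connectedComponentsWithStats(mask.astype(np.uint8))
    out=[]
    for i in range(1,n):
        if st[i,4]>=amin:
            cn=cv2.findContours((l==i).astype(np.uint8),0,1)[0][0]; out.append((ce[i],st[i],cn))
    return out
def rel(s,P,yaw=None):
    "tool-frame shift to put TCP at world P with yaw (deg, mod 180)"
    Rm=R.from_euler('xyz',s['eef_rot'],degrees=True).as_matrix()
    d=Rm.T@(np.array(P)-s['tcp_pos']); y0=s['eef_rot'][2]
    sp=None if yaw is None else -np.radians((yaw-y0+90)%180-90)
    return d.round(4),(None if sp is None else round(sp,3))
def yellow(im):
    h=cv2.cvtColor(im,cv2.COLOR_RGB2HSV);return (h[...,0]>20)&(h[...,0]<36)&(h[...,1]>170)&(h[...,2]>90)
E
python3 - <<'E'
from h import *
s,c=shot('top')
for ce,st,cn in blobs(c['pixels'],yellow(c['pixels'])):
    w=np.array([world(s,c,p[0],.004)[:2] for p in cn],np.float32)
    print(ce.round(1),st[4],world(s,c,ce,.004).round(4),[np.round(v,4) for v in cv2.minAreaRect(w)])
s,c=shot('wrist','w0.png');print({k:v for k,v in c.items() if k!='pixels'},s['tcp_pos'])
for n,P,y in[('wide',(.433,-.033,.25),-90)]:print(n,rel(s,P,y))
E
```

```text
[343.6 178.6] 42 [ 0.6642 -0.1626  0.004 ] [array([ 0.6646, -0.1641]), array([0.0071, 0.0754]), np.float64(87.812)]
[203.3 206.9] 304 [0.5763 0.338  0.004 ] [array([0.5767, 0.3381]), array([0.1372, 0.0275]), np.float64(11.2361)]
[257.6 202.1] 148 [0.5881 0.1458 0.004 ] [array([0.5869, 0.146 ]), array([0.0461, 0.0462]), np.float64(88.6207)]
[254.3 250. ] 283 [0.4197 0.1612 0.004 ] [array([0.4199, 0.1621]), array([0.0633, 0.0629]), np.float64(88.4906)]
[204.1 254.5] 239 [0.4088 0.3376 0.004 ] [array([0.4088, 0.3379]), array([0.0614, 0.0475]), np.float64(17.6321)]
[158.  263.2] 196 [0.3828 0.4991 0.004 ] [array([0.3834, 0.4992]), array([0.042 , 0.0557]), np.float64(89.7642)]
{'intrinsics': array([[308.8449018 ,   0.        , 278.536941  ],
       [  0.        , 308.8449018 , 208.40633384],
       [  0.        ,   0.        ,   1.        ]]), 'T_tool_cam': array([[-4.06467537e-04,  9.62309492e-01,  2.71956386e-01,
         7.35124653e-02],
       [ 9.99999235e-01,  7.34624395e-05,  1.23465983e-03,
        -8.43006134e-04],
       [ 1.16814629e-03,  2.71956679e-01, -9.62308786e-01,
        -1.39296888e-01],
       [ 0.00000000e+00,  0.00000000e+00,  0.00000000e+00,
         1.00000000e+00]])} [ 0.28233028 -0.61279953  0.24496849]
wide (array([-0.3795,  0.4636, -0.0046]), np.float64(-1.139))
```

View pics/w0.png

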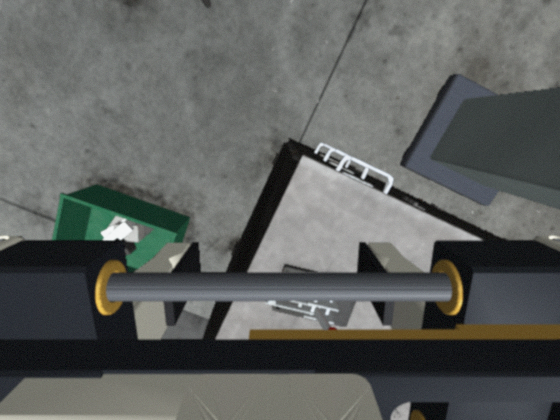

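Wrist view: it looks past the open fingers (rows 240–340), and the point under the TCP lies near row 180, column 278, so parts under the tool are visible. Next I go above the wide bushing.

Emit:
drive_tool(
  rows=[
    {"x": -0.038,"y": 0.046,"spin": -0.114,"fingers": 1},
    {"x": -0.076,"y": 0.093,"spin": -0.228},
    {"x": -0.114,"y": 0.139,"spin": -0.342},
    {"x": -0.152,"y": 0.185,"spin": -0.456},
    {"x": -0.19,"y": 0.232,"spin": -0.57},
    {"x": -0.228,"y": 0.278,"spin": -0.684},
    {"x": -0.266,"y": 0.325,"spin": -0.8},
    {"x": -0.304,"y": 0.371,"spin": -0.91},
    {"x": -0.342,"y": 0.417,"spin": -1.025},
    {"x": -0.38,"y": 0.464,"spin": -1.139},
  ],
)

```text
invalid input
```

```bash
python3 - <<'E'
from h import *
s,c=shot('wrist','w1.png');print(s['tcp_pos'],s['eef_rot'],s['joints'].round(0),pix(s,c,(.433,-.033,.028)))
E
```

```text
[ 0.28239394 -0.61286802  0.24512644] [ 1.79958309e+02 -4.38339414e-03 -1.55263098e+02] [-49.  21.   1.  -0. -70. -17.] [586.73504623 433.02422589]
```

View pics/w1.png

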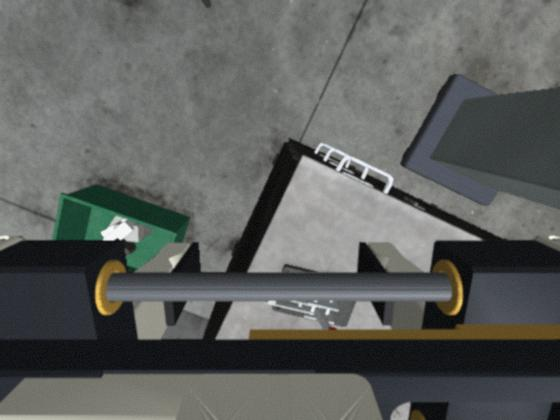

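The move was refused, so the picture is unchanged. I'll give every key in every row.

Emit:
drive_tool(
  rows=[
    {"fingers": 1,"x": -0.038,"y": 0.046,"z": 0,"spin": -0.114},
    {"fingers": 1,"x": -0.076,"y": 0.093,"z": 0,"spin": -0.228},
    {"fingers": 1,"x": -0.114,"y": 0.139,"z": 0,"spin": -0.342},
    {"fingers": 1,"x": -0.152,"y": 0.185,"z": 0,"spin": -0.456},
    {"fingers": 1,"x": -0.19,"y": 0.232,"z": 0,"spin": -0.57},
    {"fingers": 1,"x": -0.228,"y": 0.278,"z": 0,"spin": -0.684},
    {"fingers": 1,"x": -0.266,"y": 0.325,"z": 0,"spin": -0.8},
    {"fingers": 1,"x": -0.304,"y": 0.371,"z": 0,"spin": -0.91},
    {"fingers": 1,"x": -0.342,"y": 0.417,"z": 0,"spin": -1.025},
    {"fingers": 1,"x": -0.38,"y": 0.464,"z": 0,"spin": -1.139},
  ],
)

```text
time_s: 1.55
tcp_pos: [0.4335, -0.0306, 0.2461]
eef_rot: [-179.9, 0.0, -89.8]
contact_force: [0.6, -0.2, 0.4]
gripper_width: 0.0878
gripper_force: 0.0
```

```bash
python3 - <<'E'
from h import *
s,c=shot('wrist','w1.png');print(s['tcp_pos'],s['eef_rot'],s['joints'].round(0),pix(s,c,(.433,-.033,.028)))
E
```

```text
[ 0.43354501 -0.03060387  0.24607845] [-1.79923997e+02  2.19015214e-02 -8.97674238e+01] [ 22.  -3. -28.   0. -65. -22.] [279.59085759 184.78300102]
```

View pics/w1.png

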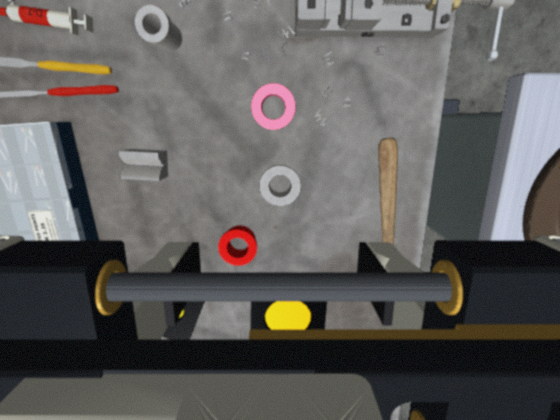

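Close view confirms it: grey wide bushing at (280,185), with pink (273,106) and red (238,246) beside it, V block at (143,165), tall bushing at (152,22). I compute the exact shift.

```bash
python3 - <<'E'
from h import *
s,c=shot('wrist'); im=c['pixels']
h=cv2.cvtColor(im,cv2.COLOR_RGB2HSV); m=(h[...,2]>140)&(h[...,1]<60)
for ce,st,cn in blobs(im,m,150):
    if st[4]<3000 and ce[1]<230: print(ce.round(1),st, np.round(cv2.minAreaRect(cn)[2],1))
P=world(s,c,(280.4,185.8),.028);print(P, rel(s,[P[0],P[1],.032]))
E
```

```text
[62.8 11.6] [ 50   0  25  26 392] 86.6
[154.6  16.8] [138   0  34  36 674] 90.0
[326.   9.] [303   0  45  25 624] 90.0
[399.5  11.4] [ 357    0   80   26 1560] 90.0
[449.1  28.1] [440   0  18  73 514] 90.0
[501.7  27.4] [493   0  23  57 291] 5.1
[16.6 54.8] [  0  49  39  11 288] 5.2
[395.4  69.9] [378  52  38  35 276] 40.8
[437.2 104.6] [418  74  31  71 695] 8.7
[21.8 86.1] [  0  83  49   7 244] 87.0
[356.1 134.9] [335 114  47  39 541] 30.3
[141.6 152.3] [120 145  44  16 494] 3.6
[281.4 181.2] [261 161  43  42 966] 26.6
[141.7 171.5] [122 168  39   8 175] 4.1
[424.  221.4] [416 183  17  85 438] 8.6
[360.9 209.9] [335 194  47  29 498] 53.5
[ 0.43447425 -0.0265339   0.028     ] (array([0.0012, 0.0018, 0.2142]), None)
```

```bash
python3 - <<'E'
from h import *
s,c=shot('wrist'); im=c['pixels'];print(s['tcp_pos'],s['eef_rot'])
h=cv2.cvtColor(im,cv2.COLOR_RGB2HSV); m=(h[...,2]>140)&(h[...,1]<60)
for ce,st,cn in blobs(im,m,150):
    if 700<st[4]<1200 and 150<ce[1]<230:
        (u,v),a,_=cv2.minAreaRect(cn);u,v=cv2.minEnclosingCircle(cn)[0];print(ce,u,v,a)
        P=world(s,c,ce,.028);print(P, rel(s,[P[0],P[1],.032]))
print('tall',world(s,c,(151.5,22),.052),'v',[world(s,c,p,.03) for p in((120,150),(166,152),(143,165))])
E
```

```text
[ 0.43475816 -0.02811272  0.24595237] [-1.79911196e+02  4.22899928e-02 -8.95000658e+01]
[280.4067086  183.49475891] 280.31915283203125 184.08511352539062 (41.14365005493164, 40.69643783569336)
[ 0.43332278 -0.03200835  0.028     ] (array([0.004 , 0.0018, 0.2139]), None)
tall [ 0.55860791 -0.19293281  0.052     ] v [array([ 0.61591791, -0.06944148,  0.03      ]), array([ 0.56382164, -0.06764284,  0.03      ]), array([ 0.59165055, -0.05262322,  0.03      ])]
```

Emit:
drive_tool(
  rows=[
    {"fingers": 1,"x": 0,"y": 0,"z": 0.06,"spin": 0},
    {"fingers": 1,"x": 0,"y": 0,"z": 0.12,"spin": 0},
    {"fingers": 1,"x": 0,"y": 0,"z": 0.17,"spin": 0},
    {"fingers": 1,"x": 0,"y": 0,"z": 0.2,"spin": 0},
    {"fingers": 1,"x": 0,"y": 0,"z": 0.214,"spin": 0},
    {"fingers": 1,"x": 0,"y": 0,"z": 0.214,"spin": 0},
    {"fingers": -1,"x": 0,"y": 0,"z": 0.214,"spin": 0},
    {"fingers": -1,"x": 0,"y": 0,"z": 0.214,"spin": 0},
    {"fingers": -1,"x": 0,"y": 0,"z": 0.214,"spin": 0},
    {"fingers": -1,"x": 0,"y": 0,"z": 0.214,"spin": 0},
  ],
  newtons=25,
)

```text
time_s: 2.95
tcp_pos: [0.4336, -0.0325, 0.0319]
eef_rot: [-180.0, 0.0, -90.0]
contact_force: [-0.7, 0.1, -0.0]
gripper_width: 0.0534
gripper_force: 0.0
```

Emit:
drive_tool(
  rows=[
    {"fingers": -1,"x": 0,"y": 0,"z": 0,"spin": 0},
    {"fingers": -1,"x": 0,"y": 0,"z": 0,"spin": 0},
    {"fingers": -1,"x": 0,"y": 0,"z": 0,"spin": 0},
    {"fingers": -1,"x": 0,"y": 0,"z": -0.03,"spin": 0},
    {"fingers": -1,"x": 0,"y": 0,"z": -0.08,"spin": 0},
    {"fingers": -1,"x": -0.05,"y": 0.004,"z": -0.08,"spin": 0},
    {"fingers": -1,"x": -0.1,"y": 0.007,"z": -0.08,"spin": 0},
    {"fingers": -1,"x": -0.15,"y": 0.01,"z": -0.08,"spin": 0},
    {"fingers": -1,"x": -0.194,"y": 0.014,"z": -0.08,"spin": 0},
    {"fingers": -1,"x": -0.194,"y": 0.014,"z": -0.08,"spin": 0},
  ],
)

```text
time_s: 4.2
tcp_pos: [0.4193, 0.164, 0.1114]
eef_rot: [-180.0, 0.0, -89.8]
contact_force: [-0.2, -0.4, -1.8]
gripper_width: 0.0468
gripper_force: 25.0
```

```bash
python3 - <<'E'
from h import *
s,c=shot('wrist','w2.png');print(s['tcp_pos'],pix(s,c,(.4198,.1615,.004)))
E
```

```text
[0.41933086 0.16402879 0.11140473] [278.35702243 210.88196689]
```

View pics/w2.png

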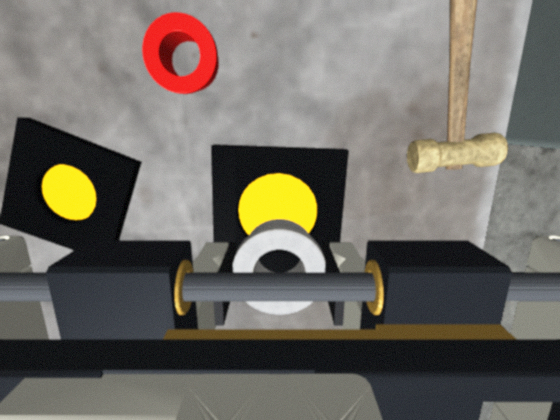

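Wide bushing is held level at (279,268), with its own yellow recess centred at (278,211), as predicted. Lowering.

Emit:
drive_tool(
  rows=[
    {"fingers": -1,"x": 0,"y": 0,"z": 0.035,"spin": 0},
    {"fingers": -1,"x": 0,"y": 0,"z": 0.06,"spin": 0},
    {"fingers": -1,"x": 0,"y": 0,"z": 0.072,"spin": 0},
    {"fingers": -1,"x": 0,"y": 0,"z": 0.0755,"spin": 0},
    {"fingers": -1,"x": 0,"y": 0,"z": 0.0755,"spin": 0},
    {"fingers": 1,"x": 0,"y": 0,"z": 0.0755,"spin": 0},
    {"fingers": 1,"x": 0,"y": 0,"z": 0.0755,"spin": 0},
    {"fingers": 1,"x": 0,"y": 0,"z": 0.0755,"spin": 0},
    {"fingers": 1,"x": 0,"y": 0,"z": 0.05,"spin": 0},
    {"fingers": 1,"x": 0,"y": 0,"z": 0,"spin": 0},
  ],
)

```text
time_s: 5.5
tcp_pos: [0.4184, 0.1605, 0.1111]
eef_rot: [179.8, -0.2, -90.0]
contact_force: [1.2, 1.1, -0.0]
gripper_width: 0.0869
gripper_force: 0.0
```

Emit:
drive_tool(
  rows=[
    {"fingers": 1,"x": 0.03,"y": -0.012,"z": -0.045,"spin": 0},
    {"fingers": 1,"x": 0.08,"y": -0.03,"z": -0.075,"spin": 0},
    {"fingers": 1,"x": 0.13,"y": -0.05,"z": -0.1,"spin": 0},
    {"fingers": 1,"x": 0.18,"y": -0.07,"z": -0.12,"spin": 0},
    {"fingers": 1,"x": 0.23,"y": -0.09,"z": -0.13,"spin": 0},
    {"fingers": 1,"x": 0.28,"y": -0.11,"z": -0.13,"spin": 0},
    {"fingers": 1,"x": 0.33,"y": -0.13,"z": -0.13,"spin": 0},
    {"fingers": 1,"x": 0.354,"y": -0.139,"z": -0.12,"spin": 0},
    {"fingers": 1,"x": 0.354,"y": -0.139,"z": -0.1,"spin": 0},
    {"fingers": 1,"x": 0.354,"y": -0.139,"z": -0.1,"spin": 0},
  ],
)

```text
time_s: 6.75
tcp_pos: [0.5572, -0.1928, 0.2099]
eef_rot: [179.8, 0.0, -90.1]
contact_force: [-0.7, -0.2, 0.5]
gripper_width: 0.0879
gripper_force: 0.0
```

```bash
python3 - <<'E'
from h import *
s,c=shot('wrist','w3.png'); im=c['pixels'];print(s['tcp_pos'],s['eef_rot'],s['joints'].round(0),pix(s,c,(.5586,-.193,.052)))
h=cv2.cvtColor(im,cv2.COLOR_RGB2HSV); m=(h[...,2]>140)&(h[...,1]<60)
for ce,st,cn in blobs(im,m,200):
    if st[4]<4000 and ce[1]<240:
        P=world(s,c,ce,.052);print(ce.round(1),st,cv2.minEnclosingCircle(cn)[0],P.round(4), rel(s,[P[0],P[1],.05]))
E
```

```text
[ 0.55724811 -0.19283264  0.20988998] [ 1.79797452e+02  2.65375488e-02 -9.00581311e+01] [ -0.  14. -13.  -0. -63.   0.] [276.95095177 198.96403358]
[99.1  2.6] [ 59   0  65   9 315] (91.0, 0.5) [ 0.7076 -0.3634  0.052 ] (array([ 0.1704, -0.1511,  0.1593]), None)
[339.1  45.5] [ 333    0   22   98 1031] (343.0, 48.23711395263672) [ 0.5041 -0.3305  0.052 ] (array([0.1378, 0.0524, 0.16  ]), None)
[195.7  83.2] [188  73  17  21 279] (195.0, 83.0) [ 0.6311 -0.3     0.052 ] (array([ 0.1072, -0.0746,  0.1596]), None)
[432.6 108.5] [407  89  51  38 560] (431.0237121582031, 110.5132827758789) [ 0.4156 -0.2782  0.052 ] (array([0.0856, 0.141 , 0.1603]), None)
[288.9 110.6] [269  96  39  29 361] (286.84112548828125, 109.56542205810547) [ 0.5474 -0.2765  0.052 ] (array([0.0838, 0.0092, 0.1599]), None)
[230.3 134.2] [216 119  28  32 306] (230.0, 135.0) [ 0.6021 -0.2555  0.052 ] (array([ 0.0627, -0.0455,  0.1597]), None)
[155.1 140.5] [143 127  25  24 335] (156.62655639648438, 140.2116241455078) [ 0.673  -0.2499  0.052 ] (array([ 0.057 , -0.1164,  0.1595]), None)
[511.7 163.4] [ 479  132   75   68 
[... 257 characters left out ...]
5) [ 0.3638 -0.2251  0.052 ] (array([0.0325, 0.1928, 0.1606]), None)
[552.2 180. ] [541 143  19  75 357] (550.5, 180.0) [ 0.2898 -0.2115  0.052 ] (array([0.019 , 0.2669, 0.1608]), None)
[180.9 176.4] [165 167  38  22 386] (183.5, 177.5) [ 0.6517 -0.2157  0.052 ] (array([ 0.0228, -0.0951,  0.1595]), None)
[278.8 197. ] [263 182  33  31 564] (278.81915283203125, 197.27659606933594) [ 0.5568 -0.195   0.052 ] (array([ 2.200e-03, -1.000e-04,  1.599e-01]), None)
[111.  209.8] [ 73 205  76  11 456] (110.5, 210.0) [ 0.7245 -0.1821  0.052 ] (array([-0.0108, -0.1678,  0.1593]), None)
[125.1 237.7] [ 92 235  64   6 204] (123.5, 237.5) [ 0.7145 -0.1524  0.052 ] (array([-0.0405, -0.1578,  0.1594]), None)
```

View pics/w3.png

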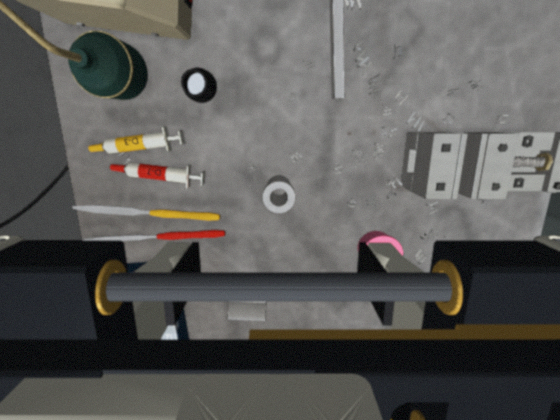

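Tall bushing at (279,197), bar at (339,45), loupe at (197,83). The tall bushing is nearly centred below the tool. Descend and grip.

Emit:
drive_tool(
  rows=[
    {"fingers": 1,"x": 0.002,"y": 0,"z": 0.05,"spin": 0},
    {"fingers": 1,"x": 0.002,"y": 0,"z": 0.1,"spin": 0},
    {"fingers": 1,"x": 0.002,"y": 0,"z": 0.14,"spin": 0},
    {"fingers": 1,"x": 0.002,"y": 0,"z": 0.164,"spin": 0},
    {"fingers": 1,"x": 0.002,"y": 0,"z": 0.164,"spin": 0},
    {"fingers": -1,"x": 0.002,"y": 0,"z": 0.164,"spin": 0},
    {"fingers": -1,"x": 0.002,"y": 0,"z": 0.164,"spin": 0},
    {"fingers": -1,"x": 0.002,"y": 0,"z": 0.164,"spin": 0},
    {"fingers": -1,"x": 0.002,"y": 0,"z": 0.164,"spin": 0},
    {"fingers": -1,"x": 0.002,"y": 0,"z": 0.164,"spin": 0},
  ],
  newtons=25,
)

```text
time_s: 8.05
tcp_pos: [0.5584, -0.1946, 0.0478]
eef_rot: [-180.0, 0.0, -90.0]
contact_force: [0.1, 0.5, 0.4]
gripper_width: 0.043
gripper_force: 0.0
```

Emit:
drive_tool(
  rows=[
    {"fingers": -1,"x": 0,"y": 0,"z": 0,"spin": 0},
    {"fingers": -1,"x": 0,"y": 0,"z": 0,"spin": 0},
    {"fingers": -1,"x": 0,"y": 0,"z": 0,"spin": 0},
    {"fingers": -1,"x": 0,"y": 0,"z": 0,"spin": 0},
    {"fingers": -1,"x": 0,"y": 0,"z": -0.03,"spin": 0},
    {"fingers": -1,"x": 0,"y": 0,"z": -0.08,"spin": 0},
    {"fingers": -1,"x": 0,"y": 0,"z": -0.13,"spin": 0},
    {"fingers": -1,"x": -0.04,"y": -0.003,"z": -0.13,"spin": 0},
    {"fingers": -1,"x": -0.08,"y": -0.007,"z": -0.13,"spin": 0},
    {"fingers": -1,"x": -0.12,"y": -0.011,"z": -0.13,"spin": 0},
  ],
)

```text
time_s: 9.3
tcp_pos: [0.5693, -0.0735, 0.1776]
eef_rot: [-180.0, 0.0, -90.0]
contact_force: [0.6, -0.1, -1.9]
gripper_width: 0.0308
gripper_force: 25.0
```

Emit:
drive_tool(
  rows=[
    {"fingers": -1,"x": -0.05,"y": -0.004,"z": 0,"spin": 0},
    {"fingers": -1,"x": -0.1,"y": -0.008,"z": 0,"spin": 0},
    {"fingers": -1,"x": -0.15,"y": -0.012,"z": 0,"spin": 0},
    {"fingers": -1,"x": -0.195,"y": -0.016,"z": 0,"spin": 0},
    {"fingers": -1,"x": -0.221,"y": -0.018,"z": 0,"spin": 0},
    {"fingers": -1,"x": -0.221,"y": -0.018,"z": 0.02,"spin": 0},
    {"fingers": -1,"x": -0.221,"y": -0.018,"z": 0.04,"spin": 0},
    {"fingers": -1,"x": -0.221,"y": -0.018,"z": 0.04,"spin": 0},
  ],
)

```text
time_s: 10.3
tcp_pos: [0.5863, 0.1457, 0.1359]
eef_rot: [179.8, -0.1, -90.0]
contact_force: [-0.3, -0.3, -0.7]
gripper_width: 0.031
gripper_force: 25.0
```

```bash
python3 - <<'E'
from h import *
s,c=shot('wrist','w4.png'); im=c['pixels'];print(s['tcp_pos'],s['eef_rot'],pix(s,c,(.5876,.146,.004)))
for ce,st,cn in blobs(im,yellow(im),200): print(ce,st,world(s,c,ce,.004).round(4))
E
```

```text
[0.58627721 0.14565655 0.13588836] [ 1.79809782e+02 -9.33475107e-02 -9.00301512e+01] [276.94467948 206.70154736]
[274.8030059  204.05743425] [ 249  182   53   47 1863] [0.5895 0.1435 0.004 ]
[451.7245283  208.12358491] [ 425  189   68   53 1060] [0.428  0.1476 0.004 ]
```

View pics/w4.png

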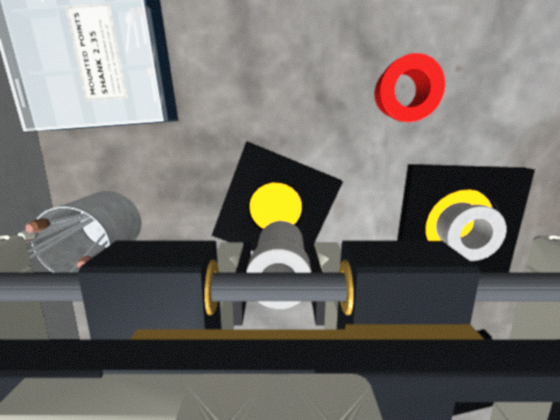

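Tall bushing is held level, with its recess at (275,207) beneath. The wide bushing sits inside its recess at right (470,228), and the cup (80,230) is clear. Lowering.

Emit:
drive_tool(
  rows=[
    {"fingers": -1,"x": 0,"y": -0.001,"z": 0.03,"spin": 0},
    {"fingers": -1,"x": 0,"y": -0.001,"z": 0.06,"spin": 0},
    {"fingers": -1,"x": 0,"y": -0.001,"z": 0.079,"spin": 0},
    {"fingers": -1,"x": 0,"y": -0.001,"z": 0.0855,"spin": 0},
    {"fingers": -1,"x": 0,"y": -0.001,"z": 0.0855,"spin": 0},
    {"fingers": 0.6,"x": 0,"y": -0.001,"z": 0.0855,"spin": 0},
    {"fingers": 0.6,"x": 0,"y": -0.001,"z": 0.0855,"spin": 0},
    {"fingers": 0.6,"x": 0,"y": -0.001,"z": 0.0855,"spin": 0},
    {"fingers": 0.6,"x": 0,"y": -0.001,"z": 0.05,"spin": 0},
    {"fingers": 0.6,"x": 0,"y": -0.001,"z": 0,"spin": 0},
  ],
)

```text
time_s: 11.6
tcp_pos: [0.5875, 0.146, 0.1374]
eef_rot: [179.8, -0.1, -90.0]
contact_force: [1.4, 0.2, 0.4]
gripper_width: 0.069
gripper_force: 0.0
```

Emit:
drive_tool(
  rows=[
    {"fingers": 1,"x": 0,"y": 0,"z": -0.03,"spin": -0.15},
    {"fingers": 1,"x": 0.02,"y": 0,"z": -0.06,"spin": -0.3},
    {"fingers": 1,"x": 0.045,"y": 0,"z": -0.07,"spin": -0.45},
    {"fingers": 1,"x": 0.07,"y": 0,"z": -0.07,"spin": -0.6},
    {"fingers": 1,"x": 0.1,"y": -0.002,"z": -0.07,"spin": -0.76},
    {"fingers": 1,"x": 0.13,"y": -0.003,"z": -0.07,"spin": -0.92},
    {"fingers": 1,"x": 0.16,"y": -0.004,"z": -0.07,"spin": -1.08},
    {"fingers": 1,"x": 0.199,"y": -0.004,"z": -0.07,"spin": -1.24},
    {"fingers": 1,"x": 0.199,"y": -0.004,"z": -0.07,"spin": -1.4},
    {"fingers": 1,"x": 0.199,"y": -0.004,"z": -0.07,"spin": -1.506},
  ],
)

```text
time_s: 12.85
tcp_pos: [0.5923, -0.0533, 0.2078]
eef_rot: [-180.0, -0.0, -3.5]
contact_force: [0.3, -0.4, 0.1]
gripper_width: 0.0878
gripper_force: 0.0
```

Emit:
drive_tool(
  rows=[
    {"fingers": 1,"x": 0,"y": 0,"z": 0,"spin": 0},
    {"fingers": 1,"x": 0,"y": 0,"z": 0,"spin": 0},
  ],
)

```text
time_s: 13.1
tcp_pos: [0.5924, -0.0525, 0.2077]
eef_rot: [-180.0, -0.0, -3.8]
contact_force: [-0.2, 0.7, 0.5]
gripper_width: 0.0879
gripper_force: 0.0
```

```bash
python3 - <<'E'
from h import *
s,c=shot('wrist','w5.png'); im=c['pixels'];print(s['tcp_pos'],s['eef_rot'],s['joints'].round(0),pix(s,c,(.5917,-.053,.03)))
h=cv2.cvtColor(im,cv2.COLOR_RGB2HSV); m=(h[...,2]>140)&(h[...,1]<60)
for ce,st,cn in blobs(im,m,150):
    if 100<ce[1]<240 and 200<ce[0]<360: print(ce.round(1),st,[np.round(v,1) for v in cv2.minAreaRect(cn)])
E
```

```text
[ 0.59237053 -0.05249956  0.20767185] [-1.79998401e+02 -6.27999423e-03 -3.83700815e+00] [ 14.  15. -13.   0. -62.  72.] [277.98527292 194.54523527]
[287.2 189.5] [279 169  18  43 679] [array([287.5, 190. ]), array([42., 17.]), np.float64(90.0)]
```

View pics/w5.png

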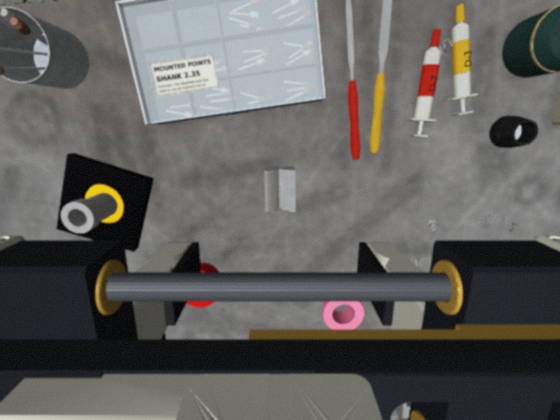

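V block at (280,190), aligned with the tool; the tall bushing sits in its recess (95,205). Grip it.

Emit:
drive_tool(
  rows=[
    {"fingers": 1,"x": 0.004,"y": 0.002,"z": 0.05,"spin": 0},
    {"fingers": 1,"x": 0.004,"y": 0.002,"z": 0.1,"spin": 0},
    {"fingers": 1,"x": 0.004,"y": 0.002,"z": 0.15,"spin": 0},
    {"fingers": 1,"x": 0.004,"y": 0.002,"z": 0.176,"spin": 0},
    {"fingers": 1,"x": 0.004,"y": 0.002,"z": 0.176,"spin": 0},
    {"fingers": -1,"x": 0.004,"y": 0.002,"z": 0.176,"spin": 0},
    {"fingers": -1,"x": 0.004,"y": 0.002,"z": 0.176,"spin": 0},
    {"fingers": -1,"x": 0.004,"y": 0.002,"z": 0.176,"spin": 0},
    {"fingers": -1,"x": 0.004,"y": 0.002,"z": 0.176,"spin": 0},
    {"fingers": -1,"x": 0.004,"y": 0.002,"z": 0.176,"spin": 0},
  ],
  newtons=40,
)

```text
time_s: 14.4
tcp_pos: [0.5963, -0.0548, 0.0318]
eef_rot: [-180.0, -0.0, -3.7]
contact_force: [0.8, 0.3, -0.4]
gripper_width: 0.0432
gripper_force: 0.0
```

Emit:
drive_tool(
  rows=[
    {"fingers": -1,"x": 0,"y": 0,"z": 0,"spin": 0},
    {"fingers": -1,"x": 0,"y": 0,"z": 0,"spin": 0},
    {"fingers": -1,"x": 0,"y": 0,"z": 0,"spin": 0},
    {"fingers": -1,"x": 0,"y": 0,"z": 0,"spin": 0},
    {"fingers": -1,"x": 0,"y": 0,"z": -0.03,"spin": 0},
    {"fingers": -1,"x": 0,"y": 0,"z": -0.08,"spin": 0},
    {"fingers": -1,"x": 0,"y": 0,"z": -0.13,"spin": 0},
  ],
)

```text
time_s: 15.28
tcp_pos: [0.595, -0.055, 0.1616]
eef_rot: [180.0, 0.2, -3.7]
contact_force: [2.0, 0.3, -3.8]
gripper_width: 0.0313
gripper_force: 40.0
```

```bash
python3 - <<'E'
from h import *
s=sensors.get_state();print(s['tcp_pos'],s['eef_rot'],s['gripper_width'],s['contact_force'],rel(s,(.4088,.3378,.162),17.6))
E
```

```text
[ 0.59504966 -0.0550009   0.16161446] [ 1.79974721e+02  1.77437435e-01 -3.73450927e+00] 0.031277196955530565 [ 1.95602506  0.30026939 -3.76203056] (array([-2.114e-01, -3.798e-01,  1.000e-04]), np.float64(-0.372))
```

Emit:
drive_tool(
  rows=[
    {"fingers": -1,"x": -0.02,"y": -0.035,"z": 0,"spin": -0.04},
    {"fingers": -1,"x": -0.047,"y": -0.085,"z": 0,"spin": -0.08},
    {"fingers": -1,"x": -0.075,"y": -0.135,"z": 0,"spin": -0.13},
    {"fingers": -1,"x": -0.103,"y": -0.185,"z": 0,"spin": -0.18},
    {"fingers": -1,"x": -0.131,"y": -0.235,"z": 0,"spin": -0.23},
    {"fingers": -1,"x": -0.159,"y": -0.285,"z": 0,"spin": -0.28},
    {"fingers": -1,"x": -0.185,"y": -0.33,"z": 0,"spin": -0.33},
    {"fingers": -1,"x": -0.205,"y": -0.365,"z": 0,"spin": -0.372},
    {"fingers": -1,"x": -0.2125,"y": -0.38,"z": 0.01,"spin": -0.372},
    {"fingers": -1,"x": -0.2125,"y": -0.38,"z": 0.03,"spin": -0.372},
  ],
)

```text
time_s: 16.52
tcp_pos: [0.4083, 0.339, 0.1309]
eef_rot: [-180.0, -0.0, 17.7]
contact_force: [0.4, -0.1, -5.4]
gripper_width: 0.0316
gripper_force: 40.0
```

Emit:
drive_tool(
  rows=[
    {"fingers": -1,"x": 0,"y": 0,"z": 0,"spin": 0},
    {"fingers": -1,"x": 0,"y": 0,"z": 0,"spin": 0},
  ],
)

```text
time_s: 16.77
tcp_pos: [0.4091, 0.3375, 0.1316]
eef_rot: [180.0, 0.0, 17.6]
contact_force: [0.2, -0.7, -4.8]
gripper_width: 0.0322
gripper_force: 40.0
```

```bash
python3 - <<'E'
from h import *
s,c=shot('wrist','w6.png'); im=c['pixels'];print(s['tcp_pos'],s['eef_rot'],pix(s,c,(.4088,.3378,.004)))
for ce,st,cn in blobs(im,yellow(im),200): print(ce,st,world(s,c,ce,.004).round(4),cv2.minAreaRect(cn))
a=np.radians(17.6);u=np.array([np.cos(a),np.sin(a)]);v=np.array([-u[1],u[0]])
print([pix(s,c,[*(np.array((.4088,.3378))+.0295*i*u+.023*j*v),.004]).round(0) for i,j in((1,1),(1,-1),(-1,1),(-1,-1))])
E
```

```text
[0.40908211 0.33753235 0.13156279] [1.79961188e+02 2.61008437e-02 1.75552062e+01] [276.78257882 206.19820372]
[337.37965186  47.38715486] [ 315    0   47   99 3332] [0.546  0.3312 0.004 ] ((337.71502685546875, 47.256591796875), (34.994319915771484, 99.93873596191406), 7.765166282653809)
[555.68137255  72.90196078] [552  52   8  42 204] [0.5814 0.1582 0.004 ] ((555.4999389648438, 72.5), (40.99999237060547, 6.999999046325684), 90.0)
[ 91.18400771 178.57096981] [  66  143   53   73 3114] [0.3839 0.4998 0.004 ] ((90.60655212402344, 178.82786560058594), (50.79056167602539, 68.17343139648438), 5.19442892074585)
[277.2145749  194.48897886] [ 250  174   55   42 2223] [0.4192 0.3407 0.004 ] ((277.0, 194.5), (41.0, 54.0), 90.0)
[467.48973144 227.5671406 ] [435 218  62  24 633] [0.4419 0.1654 0.004 ] ((464.89410400390625, 228.71421813964844), (20.812631607055664, 61.199459075927734), 86.05481719970703)
[array([250., 174.]), array([303., 173.]), array([252., 237.]), array([302., 237.])]
```

View pics/w6.png

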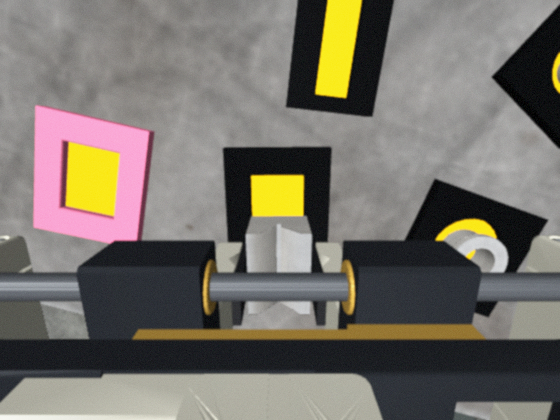

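V block is held level; its black-foam recess is at (277,206), squared with the tool (the pink foam at left is left alone). The block sits about 2–3 mm back in the grip, so I correct x by 2 mm and lower.

Emit:
drive_tool(
  rows=[
    {"fingers": -1,"x": 0.002,"y": 0,"z": 0.04,"spin": 0},
    {"fingers": -1,"x": 0.002,"y": 0,"z": 0.075,"spin": 0},
    {"fingers": -1,"x": 0.002,"y": 0,"z": 0.09,"spin": 0},
    {"fingers": -1,"x": 0.002,"y": 0,"z": 0.0955,"spin": 0},
    {"fingers": -1,"x": 0.002,"y": 0,"z": 0.0955,"spin": 0},
    {"fingers": 0.8,"x": 0.002,"y": 0,"z": 0.0955,"spin": 0},
    {"fingers": 0.8,"x": 0.002,"y": 0,"z": 0.0955,"spin": 0},
    {"fingers": 0.8,"x": 0.002,"y": 0,"z": 0.0955,"spin": 0},
    {"fingers": 0.8,"x": 0.002,"y": 0,"z": 0.05,"spin": 0},
    {"fingers": 0.8,"x": 0.002,"y": 0,"z": -0.01,"spin": 0},
  ],
)

```text
time_s: 18.08
tcp_pos: [0.4102, 0.3379, 0.1418]
eef_rot: [179.9, 0.1, 17.6]
contact_force: [0.8, 0.5, -0.6]
gripper_width: 0.0756
gripper_force: 0.0
```

```bash
python3 - <<'E'
from h import *
s,c=shot('top'); im=c['pixels']
h=cv2.cvtColor(im,cv2.COLOR_RGB2HSV)
print(s['tcp_pos'],s['eef_rot'],s['joints'].round(0))
g=im[205:245,370:430].astype(int).min(2);m=np.zeros(im.shape[:2],bool);m[205:245,370:430]=g>np.median(g)+40
for ce,st,cn in blobs(im,m,20):
    w=np.array([world(s,c,p[0],.02)[:2] for p in cn],np.float32);print(ce,st,[np.round(v,4) for v in cv2.minAreaRect(w)])
print(rel(s,(.498,-.351,.21),-90))
E
```

```text
[0.41022297 0.33792101 0.14184744] [1.79874862e+02 1.34477529e-01 1.76059537e+01] [ 61.  13. -25.  -0. -52.  47.]
(array([-0.1249,  0.6833, -0.0664]), np.float64(-1.264))
```

Emit:
drive_tool(
  rows=[
    {"fingers": 1,"x": -0.01,"y": 0.05,"z": -0.03,"spin": 0.15},
    {"fingers": 1,"x": -0.02,"y": 0.105,"z": -0.055,"spin": 0.3},
    {"fingers": 1,"x": -0.03,"y": 0.164,"z": -0.068,"spin": 0.46},
    {"fingers": 1,"x": -0.041,"y": 0.224,"z": -0.068,"spin": 0.62},
    {"fingers": 1,"x": -0.052,"y": 0.284,"z": -0.068,"spin": 0.78},
    {"fingers": 1,"x": -0.063,"y": 0.344,"z": -0.068,"spin": 0.94},
    {"fingers": 1,"x": -0.074,"y": 0.404,"z": -0.068,"spin": 1.1},
    {"fingers": 1,"x": -0.085,"y": 0.464,"z": -0.068,"spin": 1.26},
    {"fingers": 1,"x": -0.096,"y": 0.524,"z": -0.068,"spin": 1.42},
    {"fingers": 1,"x": -0.107,"y": 0.584,"z": -0.068,"spin": 1.58},
  ],
)

```text
time_s: 19.38
tcp_pos: [0.4855, -0.2524, 0.2101]
eef_rot: [-179.9, -0.0, -73.2]
contact_force: [1.2, 0.6, 0.3]
gripper_width: 0.0873
gripper_force: 0.0
```

```bash
python3 - <<'E'
from h import *
s=sensors.get_state();print(s['tcp_pos'],s['eef_rot'],rel(s,(.498,-.351,.21),-90))
E
```

```text
[ 0.48545424 -0.25243952  0.21011525] [-1.79934404e+02 -3.57876053e-02 -7.32206346e+01] (array([0.098 , 0.0164, 0.0002]), np.float64(0.293))
```

Emit:
drive_tool(
  rows=[
    {"fingers": 1,"x": 0.045,"y": 0.008,"z": 0,"spin": 0.15},
    {"fingers": 1,"x": 0.098,"y": 0.016,"z": 0,"spin": 0.293},
    {"fingers": 1,"x": 0.098,"y": 0.016,"z": 0,"spin": 0.293},
    {"fingers": 1,"x": 0.098,"y": 0.016,"z": 0,"spin": 0.293},
  ],
)

```text
time_s: 19.88
tcp_pos: [0.4984, -0.3487, 0.2093]
eef_rot: [180.0, 0.0, -89.7]
contact_force: [0.7, -0.3, 0.1]
gripper_width: 0.0878
gripper_force: 0.0
```

```bash
python3 - <<'E'
from h import *
s,c=shot('wrist','w7.png'); im=c['pixels'];print(s['tcp_pos'],s['eef_rot'],s['joints'].round(0),pix(s,c,(*s['tcp_pos'][:2],.02)))
h=cv2.cvtColor(im,cv2.COLOR_RGB2HSV); m=(h[...,2]>150)&(h[...,1]<60)
for ce,st,cn in blobs(im,m,300):
    if 200<ce[0]<360 and ce[1]<250:
        w=np.array([world(s,c,p[0],.02)[:2] for p in cn],np.float32);q=cv2.minAreaRect(w);print(ce,st,q,rel(s,[*q[0],.03]))
E
```

```text
[ 0.49844519 -0.34874813  0.20932058] [ 1.79979721e+02  1.76544133e-02 -8.97250940e+01] [-17.  16. -11.  -0. -63.  17.] [278.81092827 192.16688611]
[202.36399327  22.48850252] [ 149    0  105   43 1783] ((0.5715115666389465, -0.5135765075683594), (0.09663432836532593, 0.035198669880628586), 0.23821033537387848) (array([ 0.1652, -0.0723,  0.1792]), None)
[277.01208791 188.45054945] [270 136  15 107 910] ((0.5003502368927002, -0.34942495822906494), (0.010683640837669373, 0.11834839731454849), 3.2218828201293945) (array([ 0.0007, -0.002 ,  0.1793]), None)
```

View pics/w7.png

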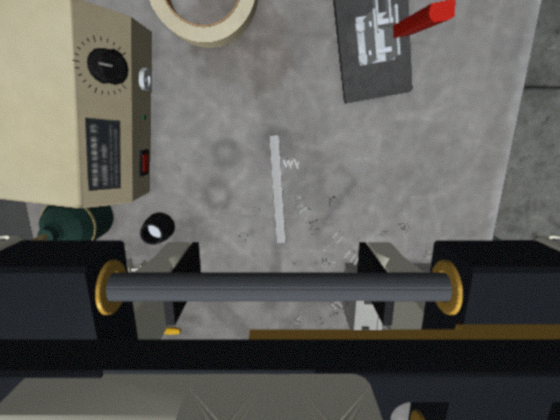

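Bar at (277,188), yaw 3.2° off the tool, loupe at (157,228) clear of the jaws. Grip it.

Emit:
drive_tool(
  rows=[
    {"fingers": 1,"x": -0.001,"y": -0.002,"z": 0.05,"spin": -0.056},
    {"fingers": 1,"x": -0.001,"y": -0.002,"z": 0.1,"spin": -0.056},
    {"fingers": 1,"x": -0.001,"y": -0.002,"z": 0.15,"spin": -0.056},
    {"fingers": 0,"x": -0.001,"y": -0.002,"z": 0.175,"spin": -0.056},
    {"fingers": 0,"x": -0.001,"y": -0.002,"z": 0.18,"spin": -0.056},
    {"fingers": -1,"x": -0.001,"y": -0.002,"z": 0.18,"spin": -0.056},
    {"fingers": -1,"x": -0.001,"y": -0.002,"z": 0.18,"spin": -0.056},
    {"fingers": -1,"x": -0.001,"y": -0.002,"z": 0.18,"spin": -0.056},
    {"fingers": -1,"x": -0.001,"y": -0.002,"z": 0.18,"spin": -0.056},
    {"fingers": -1,"x": -0.001,"y": -0.002,"z": 0.18,"spin": -0.056},
  ],
  newtons=40,
)

```text
time_s: 21.18
tcp_pos: [0.5008, -0.3478, 0.0298]
eef_rot: [-180.0, -0.0, -86.5]
contact_force: [-0.8, -0.4, -0.3]
gripper_width: 0.0235
gripper_force: 0.0
```

Emit:
drive_tool(
  rows=[
    {"fingers": -1,"x": 0,"y": 0,"z": 0,"spin": 0},
    {"fingers": -1,"x": 0,"y": 0,"z": 0,"spin": 0},
    {"fingers": -1,"x": 0,"y": 0,"z": 0,"spin": 0},
    {"fingers": -1,"x": 0,"y": 0,"z": 0,"spin": 0},
    {"fingers": -1,"x": 0,"y": 0,"z": -0.03,"spin": 0},
    {"fingers": -1,"x": 0,"y": 0,"z": -0.08,"spin": 0},
    {"fingers": -1,"x": 0,"y": 0,"z": -0.13,"spin": 0},
  ],
)

```text
time_s: 22.05
tcp_pos: [0.5003, -0.3474, 0.1603]
eef_rot: [179.9, 0.0, -86.5]
contact_force: [0.8, -0.8, -2.3]
gripper_width: 0.0092
gripper_force: 39.9
```

```bash
python3 - <<'E'
from h import *
s=sensors.get_state();print(s['tcp_pos'],s['eef_rot'],s['gripper_width'],s['contact_force'],rel(s,(.5767,.338,.16),11.2))
E
```

```text
[ 0.50034927 -0.34738774  0.16025637] [ 1.79925847e+02  4.18295111e-02 -8.65081062e+01] 0.009156330702491316 [ 0.81857712 -0.77849671 -2.27032824] (array([-6.795e-01, -1.180e-01,  6.000e-04]), np.float64(1.436))
```

Emit:
drive_tool(
  rows=[
    {"fingers": -1,"x": -0.04,"y": -0.007,"z": 0,"spin": 0.08},
    {"fingers": -1,"x": -0.092,"y": -0.016,"z": 0,"spin": 0.2},
    {"fingers": -1,"x": -0.15,"y": -0.026,"z": 0,"spin": 0.32},
    {"fingers": -1,"x": -0.21,"y": -0.036,"z": 0,"spin": 0.45},
    {"fingers": -1,"x": -0.27,"y": -0.047,"z": 0,"spin": 0.58},
    {"fingers": -1,"x": -0.33,"y": -0.057,"z": 0,"spin": 0.71},
    {"fingers": -1,"x": -0.39,"y": -0.068,"z": 0,"spin": 0.84},
    {"fingers": -1,"x": -0.45,"y": -0.078,"z": 0,"spin": 0.97},
    {"fingers": -1,"x": -0.51,"y": -0.089,"z": 0,"spin": 1.1},
    {"fingers": -1,"x": -0.57,"y": -0.099,"z": 0,"spin": 1.23},
  ],
)

```text
time_s: 23.3
tcp_pos: [0.5645, 0.2294, 0.1592]
eef_rot: [180.0, -0.0, -157.2]
contact_force: [1.8, -0.5, -1.5]
gripper_width: 0.0091
gripper_force: 39.9
```

```bash
python3 - <<'E'
from h import *
s=sensors.get_state();print(s['tcp_pos'],s['eef_rot'],s['gripper_width'],rel(s,(.5767,.338,.13),11.2))
E
```

```text
[0.56450241 0.22937308 0.15924464] [ 1.79992552e+02 -2.34548957e-02 -1.57216671e+02] 0.009099561432449024 (array([-0.0533,  0.0954,  0.0292]), np.float64(0.202))
```

Emit:
drive_tool(
  rows=[
    {"fingers": -1,"x": -0.025,"y": 0.045,"z": 0,"spin": 0.1},
    {"fingers": -1,"x": -0.045,"y": 0.08,"z": 0,"spin": 0.202},
    {"fingers": -1,"x": -0.053,"y": 0.095,"z": 0.015,"spin": 0.202},
    {"fingers": -1,"x": -0.053,"y": 0.095,"z": 0.029,"spin": 0.202},
    {"fingers": -1,"x": -0.053,"y": 0.095,"z": 0.029,"spin": 0.202},
    {"fingers": -1,"x": -0.053,"y": 0.095,"z": 0.029,"spin": 0.202},
  ],
)

```text
time_s: 24.05
tcp_pos: [0.5767, 0.3344, 0.1308]
eef_rot: [-180.0, -0.0, -168.6]
contact_force: [0.2, -0.1, -1.6]
gripper_width: 0.0085
gripper_force: 39.9
```

```bash
python3 - <<'E'
from h import *
s,c=shot('wrist','w8.png'); im=c['pixels'];print(s['tcp_pos'],s['eef_rot'])
P=np.array((.5767,.338));a=np.radians(11.2);u=np.array([np.cos(a),np.sin(a)]);v=np.array([-u[1],u[0]])
print([pix(s,c,[*(P+.068*i*u+.013*j*v),.004]).round(0) for i,j in((1,1),(1,-1),(-1,1),(-1,-1))])
for ce,st,cn in blobs(im,yellow(im),200): print(ce,st,world(s,c,ce,.004).round(4),cv2.minAreaRect(cn))
E
```

```text
[0.57668978 0.33437846 0.13075673] [-1.79983641e+02 -4.60890761e-03 -1.68583543e+02]
[array([297., 276.]), array([270., 276.]), array([300., 129.]), array([269., 129.])]
[90.83856502  2.4573991 ] [ 70   0  42   7 223] [0.4487 0.163  0.004 ] ((90.5, 3.0), (6.0, 41.0), 90.0)
[321.80508475  26.13196126] [298   0  64  42 826] [0.4298 0.3374 0.004 ] ((330.0931396484375, 18.11724281311035), (41.439693450927734, 61.45366287231445), 85.2363510131836)
[537.27259887  23.97175141] [ 509    0   51   50 2124] [0.3959 0.4986 0.004 ] ((534.0, 24.5), (49.0, 50.0), 90.0)
[290.39337086 172.88680425] [ 268  129   33  115 1599] [0.5454 0.3373 0.004 ] ((284.0, 186.0), (114.0, 32.0), 90.0)
[ 68.52606635 177.49052133] [ 39 152  50  54 844] [0.5876 0.1486 0.004 ] ((66.09002685546875, 177.35540771484375), (58.3344841003418, 40.17539978027344), 67.93209838867188)
```

View pics/w8.png

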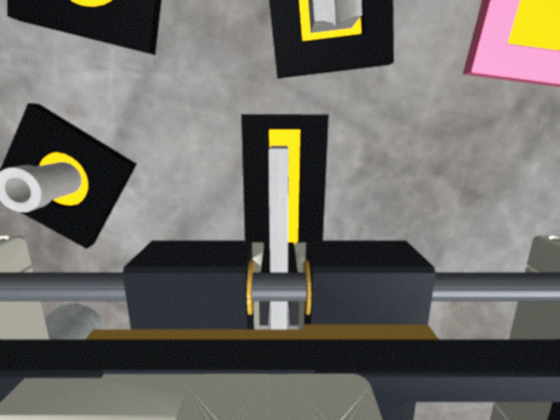

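Bar is held aligned at column 278. The slot spans columns 268–301, so I shift it 3.5 mm in tool y and lower. The V block (335,10) and tall bushing are inside their recesses.

Emit:
drive_tool(
  rows=[
    {"fingers": -1,"x": 0,"y": 0.0035,"z": 0.03,"spin": 0},
    {"fingers": -1,"x": 0,"y": 0.0035,"z": 0.07,"spin": 0},
    {"fingers": -1,"x": 0,"y": 0.0035,"z": 0.09,"spin": 0},
    {"fingers": -1,"x": 0,"y": 0.0035,"z": 0.096,"spin": 0},
    {"fingers": -1,"x": 0,"y": 0.0035,"z": 0.096,"spin": 0},
    {"fingers": 0.2,"x": 0,"y": 0.0035,"z": 0.096,"spin": 0},
    {"fingers": 0.2,"x": 0,"y": 0.0035,"z": 0.096,"spin": 0},
    {"fingers": 0.2,"x": 0,"y": 0.0035,"z": 0.096,"spin": 0},
    {"fingers": 0.2,"x": 0,"y": 0.0035,"z": 0.06,"spin": 0},
    {"fingers": 0.2,"x": 0,"y": 0.0035,"z": 0,"spin": 0},
  ],
)

```text
time_s: 25.35
tcp_pos: [0.5747, 0.3379, 0.1295]
eef_rot: [-179.9, -0.2, -168.6]
contact_force: [1.8, 0.8, 0.0]
gripper_width: 0.0504
gripper_force: 0.0
```

Emit:
drive_tool(
  rows=[
    {"fingers": 0.2,"x": 0.03,"y": 0,"z": -0.05,"spin": 0},
    {"fingers": 0.2,"x": 0.06,"y": 0,"z": -0.1,"spin": 0},
    {"fingers": 0.2,"x": 0.1,"y": -0.03,"z": -0.13,"spin": 0},
    {"fingers": 0.2,"x": 0.1,"y": -0.08,"z": -0.15,"spin": 0},
    {"fingers": 0.2,"x": 0.1,"y": -0.12,"z": -0.15,"spin": 0},
    {"fingers": 0.2,"x": 0.1,"y": -0.16,"z": -0.15,"spin": 0},
    {"fingers": 0.2,"x": 0.1,"y": -0.18,"z": -0.15,"spin": 0},
    {"fingers": 0.2,"x": 0.1,"y": -0.18,"z": -0.15,"spin": 0},
  ],
)

```text
time_s: 26.35
tcp_pos: [0.5137, 0.1417, 0.2809]
eef_rot: [180.0, 0.0, -168.7]
contact_force: [0.2, 1.3, 0.7]
gripper_width: 0.053
gripper_force: 0.0
```

```bash
python3 - <<'E'
from h import *
for n in('wrist','side'):
  s,c=shot(n); im=c['pixels'][:,:,::-1]
  if n=='side': im=cv2.resize(im[150:260,130:320],None,fx=2.95,fy=2.95,interpolation=cv2.INTER_CUBIC)
  cv2.imwrite(f'pics/end_{n}.png',im)
print(s['tcp_pos'],s['contact_force'],s['gripper_width'])
E
```

```text
[0.5136527  0.14250118 0.28072073] [ 0.30955969  1.09448044 -1.41059219] 0.05266657443816237
```

View pics/end_wrist.png

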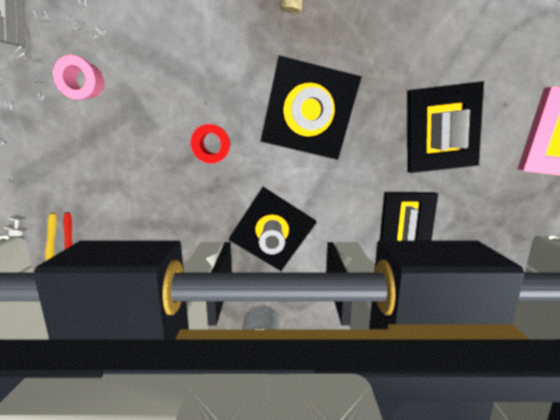

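View pics/end_side.png

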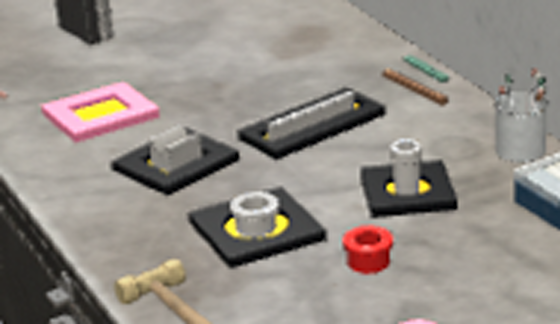

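All four are in their recesses by eye. One numeric check on the V block and bar, whose margins look uneven.

```bash
python3 - <<'E'
from h import *
s,c=shot('wrist');im=c['pixels'][:,:,::-1].copy()
def box(P,a,l,w,z,col):
    a=np.radians(a);u=np.array([np.cos(a),np.sin(a)]);v=np.array([-u[1],u[0]])
    q=np.array([pix(s,c,[*(np.array(P)+l/2*i*u+w/2*j*v),z]) for i,j in((1,1),(1,-1),(-1,-1),(-1,1))])
    q=((q-[370,60])*4*16).astype(np.int32);cv2.polylines(big,[q],True,col,1,cv2.LINE_AA,4)
big=cv2.resize(im[60:205+45,370:500],None,fx=4,fy=4,interpolation=cv2.INTER_CUBIC)
big=big[:600]
box((.4088,.3378),17.6,.045,.032,.034,(0,0,255));box((.4088,.3378),17.6,.059,.046,.012,(0,255,0))
box((.5767,.338),11.2,.12,.01,.024,(0,0,255));box((.5767,.338),11.2,.136,.026,.012,(0,255,0))
cv2.imwrite('pics/chk.png',big)
E
```

```text
(no output)
```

View pics/chk.png

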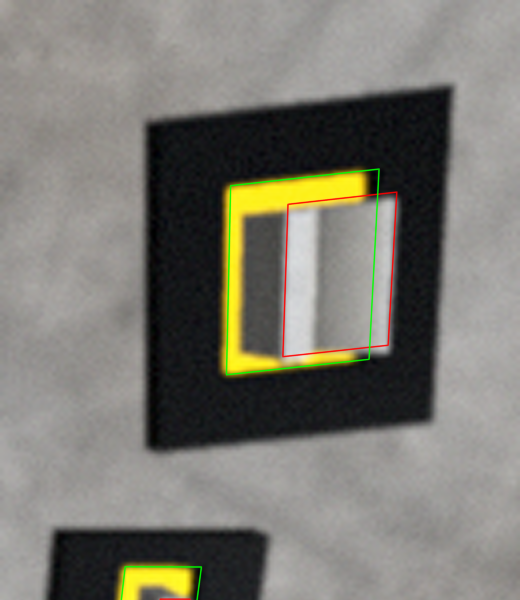

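The V block's top matches the outline predicted for it resting flat on the recess floor, within 1–2 mm. The bar's end is at the bottom of the crop, inside its slot. Handing in.

```bash
python3 -c "
from h import *
print(r.close_job())"
```

```text
the job is handed in; nothing more can be done
None
```

All four parts are back in their own recesses, right way up and flat by the final pictures, with the loupe and cup untouched; I handed the job in at about 26 s, but viewed 16 pictures against the limit of 14 (one was a repeat after a refused move).

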